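Open the bench shear and feed the bar to the stop

ROBOT

A 6-joint arm with a two-finger parallel gripper is mounted at the origin on a cart in front of the work surface, level with it; the furniture and walls round the work are solid. World frame = base frame: x ahead of the robot, y to its left, z up, the work surface at z = 0. Lengths are in m, angles in rad, forces in N, time in s.
With the tool pointing down it reaches from about 0.225 to 0.875 m from the base axis. Payload 3.4 kg.
Tool frame: the origin (TCP) lies midway between the tips of the shut fingers; the grasp point (between the pads) lies 19 mm behind it (pinch_z is the distance from the TCP to the grasp point, in m); z points along the fingers, y is the line along which they close (so a half turn about z gives the same grasp; the last joint's range is limited). The gripper opens to 85 mm and grips with 20 to 120 N. Pads are 22 mm wide; open, the fingers measure 114 mm over their backs; the gripper's body (76 mm by 85 mm) begins 54 mm behind the grasp point. The pads swing forward as they close: fully open they stand 13 mm farther back than shut.
Start: joints at [-1.322, 0.276, 1.505, -0, 1.361, -0.121], TCP at [0.208, -0.536, 0.193] pointing down, gripper open.
Joint ranges: [-2.89, 2.89], [-0.75, 2.08], [0.22, 2.7], [-1.18, 4.32], [0.11, 2.71], [-2.7, 2.7]. Speed limits (rad/s): [2.57, 2.57, 3.14, 3.14, 3.14, 3.14].

INTERFACE

Orientations are given as a unit quaternion [w, x, y, z].
In Python, from rig import get_state, get_image, sign_off, pinch_z gives the robot as it stands.
- The arm moves only by the tool send_rows, never from a script. Its argument "steps" is one flat list of numbers, 5 for each row, row after row: the gripper's target within -1 to 1 (fully open at 1, half-way at 0, shut at -1), then the shift along the tool's x, y, z in cm, then the turn about the tool's z in degrees. In form: [gripper, x, y, z, roll, gripper, x, y, z, roll, ...]. A call has 1 to 12 rows; each row shifts and turns the commanded pose from where the row before left it, along the tool's axes as they then stand; what a row does not reach is not made up. A row lasts 1/10 s, in which the tool goes at most 50 mm and 8.59 degrees, less where a joint would pass 70% of its speed; a pose out of reach is approached as far as the arm can. A call is refused whole if a number of a shift passes 5 or a number of a turn 8.59, either way. A call with a gripper value outside its range is refused whole. The fingers move at their own pace and stop on an object; "newtons" is the grip in N (left out, the last holds). Time passes only in rows, so rows that do not move let the fingers close. It gives the time, the measured TCP pose, the force, the opening and the grip force at its end, in the units of the state.
- get_state(): the state, without advancing time (a new reading comes with each control period).
- get_image(name): name is "scene" or "side" or "wrist"; returns a dict with "color" (480x640x3 uint8, red, green, blue), "mtx" (3x3 intrinsics, pixels), "k1" (the pictures are not rectified: a ray, as slopes to the right and down, at radius r is drawn at 1 + k1 r^2 times it, then the intrinsics apply), "T" (4x4, takes a point from camera to world coordinates); the wrist camera has in their place "mount" (4x4, takes a point from camera to tool coordinates, whose origin is the TCP and whose axes are the flange's). Camera axes: x right, y down, z forward; pixel columns grow to the right and rows downward; lengths in m; the calibration is good to about 2 mm. A picture is of the moment at which its call begins: read the wrist's pose just before it. There is no depth.
- sign_off(): hands the job in; it is judged then, once.
The state is a dict: "clock": time; "qpos": joint angles; "qd": joint speeds; "effort": joint torques, N m; "position": TCP position; "ee_rot": TCP orientation; "contact_force": force on the tool from outside, world axes, zero at the start; "moment": the same for the moment, N m; "width": finger opening in m; "gripper_force": force on a finger pad.
Only numpy, scipy, OpenCV 4.12 (cv2) and the standard library are available. Lean on these libraries where they do the work, as an engineer would, in place of code of your own. Each camera call takes 0.05 s, during which the arm holds its last target. There are 200 camera calls.

TASK

Get the bench shear ready for its next cut: push the counterweighted blade arm up by its handle, past its balance point, so that it stays raised by itself. Then push the loose flat bar along the bed, under the raised blade, until its end sits squarely against the length stop. Only push, gently, with the fingers: do not grip or lift anything, and leave the tape measure, marker, oil bottle and spanner where they are.

Things in the scene. Friction and masses are not known exactly. Their poses are not given: they have to be found in the camera images.
- shear: Green bench lever shear bolted to the worktop; its place and yaw vary. Origin on the worktop; at yaw 0 its x points away from the robot, y left. In its frame: flat bed, top 60 mm above the worktop, x -100 to 90, y -50 to 250 mm. The blade arm (10 mm thick, centre y -56 mm) swings upright along the bed's right edge; when down, it closes the way from bed to stop.
- shear_pivot (a point): Axis of the blade arm's hinge, at (110, -56, 95) mm in the shear's frame; the axis runs along the shear's y. Its bracket spans y -87 to -25 mm and x 87 to 133 mm.
- fence (a point): Middle of the top front edge of the dark steel fence on the bed, 16 mm above the bed, at (22, 105, 76) mm in the shear's frame. The fence runs 250 mm along the shear's y; the bar lies on the robot's side of it.
- shear_arm (a joint): Opening of the blade arm (rad): 0 = down and closed, as at the start; grows as the handle goes up and away from the robot, to a back stop at 1.13. A round counterweight sits on a cranked tail behind the pivot: below about 0.70 rad the arm falls shut, beyond it the arm swings on by itself to the back stop and stays. Nothing else holds it. A push of 2 to 6 N at the knob moves it.
- knob (a point): Centre of the black ball knob, 32 mm across, on the arm's upturned handle. Below it the grip, 24 mm thick, runs 72 mm down and away from the robot; both are polished and slippery. With the arm down the knob is 217 mm nearer the robot than the pivot and 96 mm higher (191 mm over the worktop); it circles the pivot at 237 mm radius, up to 332 mm over the worktop.
- stop: Length stop: upright steel plate 100 mm wide (its x), standing 20 mm above bed level, clamped on two rods to the right of the blade; its distance from the blade varies. Fixed. Origin: middle of its face, at bed height; the face looks along its +y, which is the shear's +y. Its middle lies at x -10 mm in the shear's frame.
- flat_bar: Loose plain aluminium flat bar, 40 mm (its x) by 220 mm (its y) by 8 mm thick, about 0.19 kg, lying on the bed with its length roughly along the shear's y, left of the blade. Origin: centre of its underside. The end at its -y side goes to the stop, so at the stop its origin is 110 mm from the stop's face; the far, left end is the one to push.
- tape_measure: Yellow tape measure, 34 x 76 x 60 mm high, on the worktop in front of the bed; leave alone. Origin: centre of its underside.
- marker: Marker pen, 130 x 16 x 19 mm, lying on the worktop in front of the bed; leave alone. Origin: centre of its underside.
- oil_bottle: Small black plastic bottle, 37 mm across, 68 mm high, on the worktop behind the bed; leave alone. Origin: centre of its underside.
- spanner: Combination spanner, 26 x 181 x 8 mm, lying on the worktop to the right of the stop; leave alone. Origin: centre of its underside.
There are look-alikes about, which are no part of the job. There is more than one size of the flat_bar; the one meant has the size given above.

How it is judged:
By the outcome, as a careful person would: the job done as asked, in the order asked, and still so for the second after the job is handed in, with the robot touching nothing.
It also fails if it takes over 51 s, if anything falls off the work surface, if the arm or the gripper's body presses on something with over 40 N, if the wrist force passes 120 N, or if a joint passes its speed limit or range.

## Working session

There is one attempt and no reset: what is moved stays moved. The work goes in short steps, Python scripts to look and compute and a tool call to move; the robot and the scene stay as the last step left them, time stands still between calls to the robot, and variables do not carry over. Pictures are saved under pics/ and viewed, at most 10 in all, crops included, and the job is handed in when it is done.

Besides the shell and the picture viewer there is one more tool, called after "Emit:" in YAML: its name, and indented under it one key for each argument. send_rows: Moves the arm, as the interface text tells. Its arguments: {"type":"object","properties":{"steps":{"type":"array"},"newtons":{"type":"number"}},"required":["steps"]}

```bash
mkdir -p pics; ls; python3 - <<'E'
from rig import *
import cv2,json
s=get_state();print(s)
for n in("scene","side"):
    i=get_image(n);cv2.imwrite(f"pics/{n}0.png",i["color"][:,:,::-1]);print(n,i["mtx"].tolist(),i["k1"],i["T"].round(4).tolist())
E
```

```text
pics
{'clock': 0.0, 'qpos': array([-1.32197057e+00,  2.76588613e-01,  1.50615761e+00, -4.34702363e-05,
        1.36068311e+00, -1.20980165e-01]), 'qd': array([-6.65896026e-04, -2.75397491e-04, -1.36142697e-04,  9.84085330e-04,
       -1.01316805e-03,  1.64987415e-05]), 'effort': array([-3.86777847e-04, -4.16764677e+01, -2.45803928e+01, -2.58233913e-04,
        1.09398243e-02, -7.23592876e-06]), 'position': array([ 0.20766378, -0.53553999,  0.19243366]), 'ee_rot': array([-9.15107426e-04,  9.82952844e-01,  1.83855549e-01, -7.98724587e-05]), 'contact_force': array([ 0.25778275,  0.6819001 , -0.09407962]), 'moment': array([ 0.00100017, -0.0138355 ,  0.01852433]), 'gripper_force': 0.0, 'width': 0.08539978185405127}
scene [[541.2156844286956, 0.0, 323.07996273539726], [0.0, 541.2156844286956, 227.81212084861224], [0.0, 0.0, 1.0]] -0.14286336185839796 [[-0.5386, -0.5208, 0.6623, -0.2131], [-0.8425, 0.3411, -0.4169, 0.4985], [-0.0087, -0.7825, -0.6225, 0.8471], [0.0, 0.0, 0.0, 1.0]]
side [[574.3836753469757, 0.0, 326.70117154880114], [0.0, 574.3836753469757, 246.56057155745646], [0.0, 0.0, 1.0]] 0.00962890727800679 [[0.9366, -0.2262, 0.2675, 0.2432], [-0.3496, -0.5532, 0.7562, -0.8886], [-0.023, -0.8018, -0.5972, 0.8489], [0.0, 0.0, 0.0, 1.0]]
```

View pics/scene0.png

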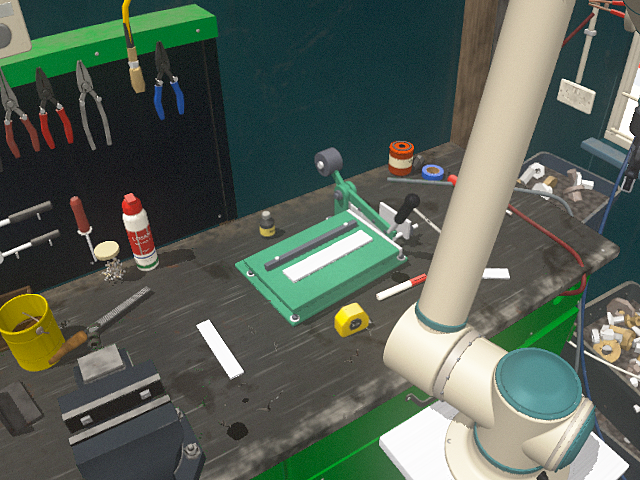

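View pics/side0.png

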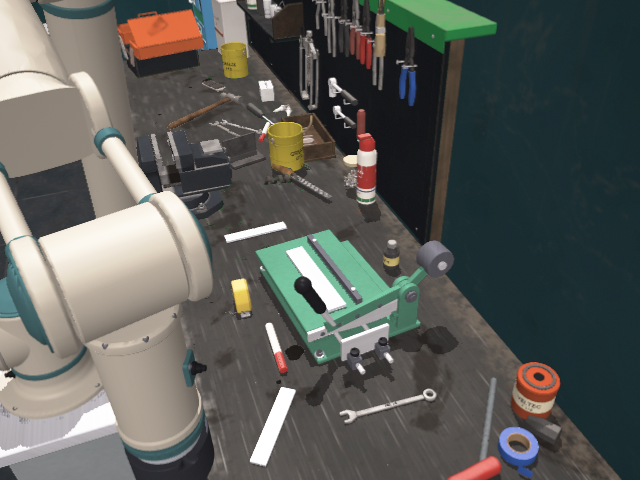

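The side view shows the bar on the bed at about (317,277), with the knob at (303,285). In the scene view they are at (328,256) and (410,203). Things that could be taken for the bar:
- The white strip on the bed, at scene (328,256).
- The strip on the worktop left of the shear, at scene (220,348) and side (255,232).
- The strip on the worktop to the right, at scene (495,273) and side (273,427).

The one on the bed fits the description, so I'll check its size.

```bash
cat > h.py <<'E'
import numpy as np,cv2
from rig import *
def rays(im,px,T=None):
    T=im["T"] if T is None else T
    u=cv2.undistortPoints(np.array(px,float).reshape(-1,1,2),im["mtx"],np.array([im["k1"],0,0,0.]))[:,0]
    d=np.c_[u,np.ones(len(u))]@T[:3,:3].T
    return T[:3,3],d
def plane(im,px,z,T=None):
    o,d=rays(im,px,T); return o+d*((z-o[2])/d[:,2])[:,None]
def tri(i1,p1,i2,p2):
    (a,d),(b,e)=rays(i1,[p1]),rays(i2,[p2]); d=d[0];e=e[0]
    t=np.linalg.lstsq(np.c_[d,-e],b-a,rcond=None)[0]
    P,Q=a+t[0]*d,b+t[1]*e; return (P+Q)/2,np.linalg.norm(P-Q)
def proj(im,P,T=None):
    T=np.linalg.inv(im["T"] if T is None else T)
    r=cv2.Rodrigues(T[:3,:3])[0]
    return cv2.projectPoints(np.array(P,float).reshape(-1,1,3),r,T[:3,3],im["mtx"],np.array([im["k1"],0,0,0.]))[0][:,0]
def blobs(m,amin=150):
    c,_=cv2.findContours(m.astype(np.uint8),cv2.RETR_EXTERNAL,cv2.CHAIN_APPROX_NONE)
    return [k for k in c if cv2.contourArea(k)>amin]
def white(im):
    h=cv2.cvtColor(im["color"],cv2.COLOR_RGB2HSV); return (h[...,1]<30)&(h[...,2]>200)
def green(im):
    h=cv2.cvtColor(im["color"],cv2.COLOR_RGB2HSV); return (abs(h[...,0].astype(int)-75)<15)&(h[...,1]>80)&(h[...,2]>60)
def rect(im,c,z,T=None):
    P=plane(im,c[:,0],z,T); r=cv2.minAreaRect((P[:,:2]*1000).astype(np.float32)); return r
E
python3 - <<'E'
from h import *
S,D=get_image("scene"),get_image("side")
for n,im in(("scene",S),("side",D)):
    for c in blobs(white(im)):
        m=c[:,0].mean(0)
        if 180<m[0]<520 and 200<m[1]<470: 
            for z in(.068,.008): print(n,m.round(),z,[np.round(x,1) for x in rect(im,c,z)], cv2.boxPoints(rect(im,c,z)).round().tolist() if z>.05 else '')
    for c in blobs(green(im),2000):
        a=cv2.approxPolyDP(c,4,True)[:,0]; print(n,"green",a.tolist())
    h=cv2.cvtColor(im["color"],cv2.COLOR_RGB2HSV)
# zoomed crops
a=cv2.resize(S["color"][140:330,225:440],None,fx=2.6,fy=2.6,interpolation=cv2.INTER_CUBIC);cv2.imwrite("pics/c1.png",a[:,:,::-1])
a=cv2.resize(D["color"][220:400,245:475],None,fx=3.2,fy=3.2,interpolation=cv2.INTER_CUBIC);cv2.imwrite("pics/c2.png",a[:,:,::-1])
E
```

```text
scene [438. 451.] 0.068 [array([ 44.9, 128.7]), array([151.7, 136.3]), np.float64(0.1)] [[-31.0, 197.0], [-31.0, 60.0], [121.0, 61.0], [121.0, 197.0]]
scene [438. 451.] 0.008 [array([ 64.8, 100.3]), array([163.3, 146.9]), np.float64(0.1)] 
scene [471. 367.] 0.068 [array([134.7, -38.6]), array([105.4,  91.5]), np.float64(14.5)] [[72.0, -8.0], [95.0, -96.0], [197.0, -70.0], [174.0, 19.0]]
scene [471. 367.] 0.008 [array([161.4, -80. ]), array([113.6,  98.5]), np.float64(14.5)] 
scene [220. 349.] 0.068 [array([423.8, 326.4]), array([148.9,  27.4]), np.float64(1.2)] [[349.0, 339.0], [350.0, 311.0], [499.0, 314.0], [498.0, 342.0]]
scene [220. 349.] 0.008 [array([472.9, 313.1]), array([160.4,  29.5]), np.float64(1.2)] 
scene [424. 337.] 0.068 [array([245.8, -12. ]), array([117.4, 104. ]), np.float64(15.6)] [[175.0, 22.0], [203.0, -78.0], [316.0, -46.0], [288.0, 54.0]]
scene [424. 337.] 0.008 [array([281.2, -51.3]), array([126.4, 112. ]), np.float64(15.6)] 
scene [394. 289.] 0.068 [array([367.8, -34.4]), array([84. , 16.4]), np.float64(86.5)] [[357.0, -76.0], [373.0, -77.0], [379.0, 7.0], [3
[... 2614 characters left out ...]
5], [312, 354], [318, 348], [325, 351], [323, 358], [314, 357], [318, 363], [338, 356], [339, 344], [333, 335], [308, 343], [305, 332], [322, 325], [328, 331], [338, 327], [327, 323], [294, 289], [300, 274], [286, 249], [302, 245], [347, 303], [330, 313], [336, 322], [344, 324], [356, 313], [360, 316], [397, 297], [397, 311], [368, 324], [370, 328], [388, 322], [389, 336], [419, 325], [417, 298], [408, 303], [404, 295], [414, 289], [418, 296], [416, 284], [426, 274]]
side green [[385, 0], [387, 20], [405, 31], [412, 26], [414, 36], [442, 53], [445, 41], [496, 31], [496, 22], [474, 12], [484, 19], [478, 21], [481, 25], [472, 20], [448, 28], [450, 22], [437, 25], [439, 21], [401, 7], [409, 0]]
```

View pics/c2.png

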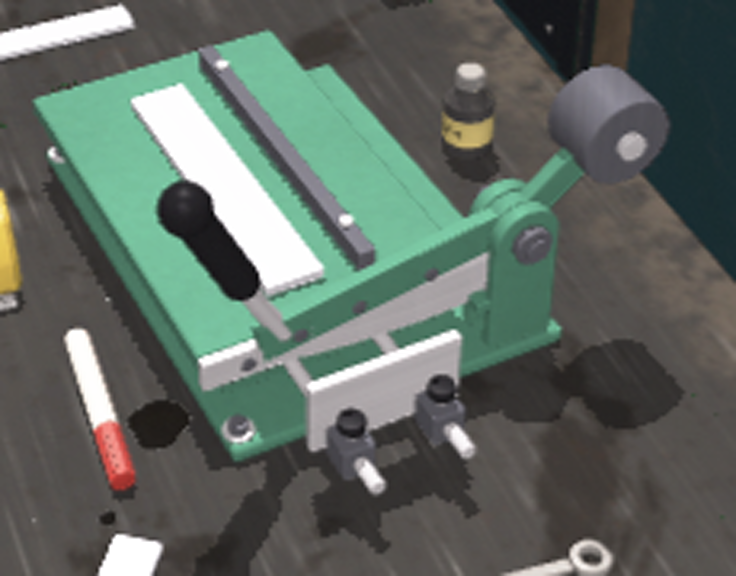

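View pics/c1.png

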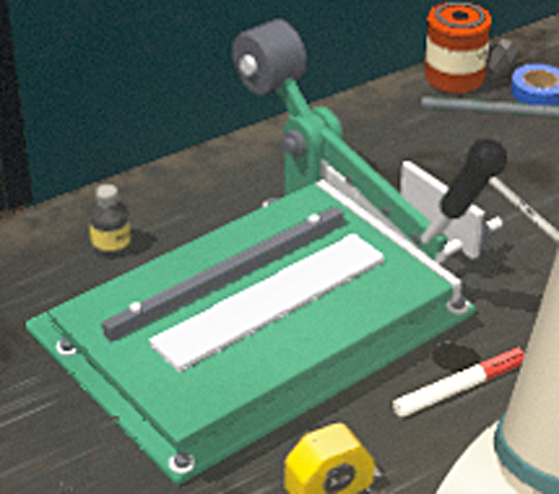

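```bash
python3 - <<'E'
from h import *
S,D=get_image("scene"),get_image("side")
c1=lambda p:np.array(p)/2.6+[225,140]
c2=lambda p:np.array(p)/3.2+[245,220]
print("knob",tri(S,c1((489,158)),D,c2((186,208))))
print("bed S NL FL NR",plane(S,[c1((175,443)),c1((27,322)),c1((460,280))],.06).round(4).tolist())
print("bed D NL FL NR",plane(D,[c2((37,103)),c2((268,32)),c2((200,358))],.06).round(4).tolist())
for n,im,p in(("S",S,(305,245)),("D",D,(333,266))):
    g=im["color"].astype(int); hs=cv2.cvtColor(im["color"],cv2.COLOR_RGB2HSV)
    m=(hs[...,1]<90)&(hs[...,2]<140)
    for c in blobs(m,80):
        b=cv2.boundingRect(c)
        if b[0]<=p[0]<=b[0]+b[2] and b[1]<=p[1]<=b[1]+b[3] and b[2]<150:
            r=rect(im,c,.076);print(n,"fence",np.round(r[0],1),np.round(r[1],1),r[2],cv2.boxPoints(r).round().tolist())
print("stop D top",plane(D,[c2((307,382)),c2((460,333))],.08).round(4).tolist())
print("stop D bottom",plane(D,[c2((310,450))],.04).round(4).tolist())
print("stop S top",plane(S,[c1((403,162)),c1((485,208))],.08).round(4).tolist())
print("bottle S/D",plane(S,[c1((110,252))],0).round(3),plane(D,[c2((467,150))],0).round(3))
E
```

```text
knob (array([ 0.45923467, -0.1465776 ,  0.19095035]), np.float64(0.0012807678378436579))
bed S NL FL NR [[0.4374, 0.1627, 0.06], [0.6226, 0.1982, 0.06], [0.4674, -0.1376, 0.06]]
bed D NL FL NR [[0.441, 0.1508, 0.06], [0.6244, 0.1706, 0.06], [0.4667, -0.1325, 0.06]]
S fence [571.4  31.5] [ 25.4 255.9] 5.017440319061279 [[548.0, 158.0], [570.0, -97.0], [595.0, -95.0], [573.0, 160.0]]
stop D top [[0.512, -0.1928, 0.08], [0.6106, -0.1893, 0.08]]
stop D bottom [[0.5076, -0.2078, 0.04]]
stop S top [[0.6109, -0.1839, 0.08], [0.5149, -0.2028, 0.08]]
bottle S/D [[0.733 0.066 0.   ]] [[0.736 0.054 0.   ]]
```

The bar on the bed measures 40 x 222 mm; the other strips are about 30 x 160 mm, so the choice holds. The shear's yaw is about 5°, its origin is at (0.561, -0.082), and the knob is at (0.459, -0.147, 0.191), which matches its given height. The stop face is at about y -0.108 in the shear's frame. I'll shut the fingers, roll the tool into line with the shear and approach the near side of the knob.

Emit:
send_rows:
  steps: [-1,0,0,0,8.1,-1,0,0,0,8.1,-1,2.4,-4.0,0,0,-1,2.4,-4.0,0,0,-1,2.4,-4.0,0,0,-1,2.4,-4.0,0,0,-1,2.4,-4.0,0,0,-1,2.4,-4.0,0,0,-1,2.4,-4.0,0,0,-1,2.4,-4.0,0,0,-1,2.4,-4.0,0,0,-1,0,0,0,0]
  newtons: 20

```text
clock: 1.5
position: [0.3932, -0.1535, 0.1935]
ee_rot: [-0.001, 0.999, 0.047, 0.001]
contact_force: [-0.3, -1.0, 0.4]
width: -0.0003
gripper_force: 0.0
```

```bash
python3 - <<'E'
from h import *
s=get_state();p=s["position"];w,x,y,z=s["ee_rot"]
from scipy.spatial.transform import Rotation as R
M=R.from_quat([x,y,z,w]).as_matrix();print(s["clock"],p,s["width"],s["contact_force"]);print(M.round(3))
print("knob in tool mm",(M.T@(np.array([.4592,-.1466,.191])-p)*1000).round(1))
im=get_image("wrist");T=np.eye(4);T[:3,:3]=M;T[:3,3]=p;T=T@im["mount"];cv2.imwrite("pics/w1.png",im["color"][:,:,::-1]);print(proj(im,[[.4592,-.1466,.191]],T), [rect(im,c,.068,T) for c in blobs(white(im),800)])
E
```

```text
1.5 [ 0.39323207 -0.15350581  0.19347748] -0.0003247113205092255 [-0.26448696 -1.02321937  0.41171822]
[[ 0.996  0.094  0.001]
 [ 0.094 -0.996  0.003]
 [ 0.002 -0.003 -1.   ]]
knob in tool mm [66.3 -0.6  2.6]
[[320.15219063 155.66398994]] [((399.10357666015625, -214.15536499023438), (48.16649627685547, 23.215930938720703), 54.088653564453125), ((531.4139404296875, 13.168075561523438), (39.22255325317383, 218.49234008789062), 5.536184787750244)]
```

View pics/w1.png

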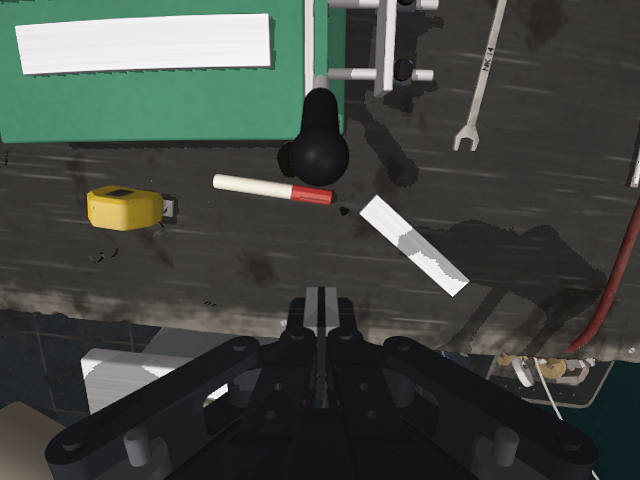

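The wrist view shows the knob at (320,156), as predicted, straight ahead of the shut fingertips at (321,290). The bar is confirmed at (531, 13) mm with a yaw of 5.5°. Next I lower the fingers a little, make contact and start along the arc.

Emit:
send_rows:
  steps: [-1,1.2,0,0.6,0,-1,1.2,0,0.6,0,-1,1.2,0,0.6,0,-1,0.4,0,0,0,-1,0.3,0,-0.5,0,-1,0.3,0,-0.5,0,-1,0.3,0,-0.5,0,-1,0.3,0,-0.5,0,-1,0.3,0,-0.5,0,-1,0.3,0,-0.5,0,-1,0.3,0,-0.5,0,-1,0.3,0,-0.5,0]

```text
clock: 2.75
position: [0.4557, -0.1531, 0.2158]
ee_rot: [0.0, 0.999, 0.044, 0.0]
contact_force: [0.0, 0.2, 1.1]
width: -0.0002
gripper_force: 0.0
```

```bash
python3 - <<'E'
from h import *
s=get_state();print(s["position"],s["contact_force"])
D=get_image("side");S=get_image("scene")
a=np.hstack([cv2.resize(D["color"][160:400,235:475],(400,400)),cv2.resize(S["color"][110:330,225:445],(400,400))])
cv2.imwrite("pics/d2.png",a[:,:,::-1])
E
```

```text
[ 0.45569028 -0.15313305  0.21579796] [0.02534657 0.17763186 1.05490285]
```

View pics/d2.png

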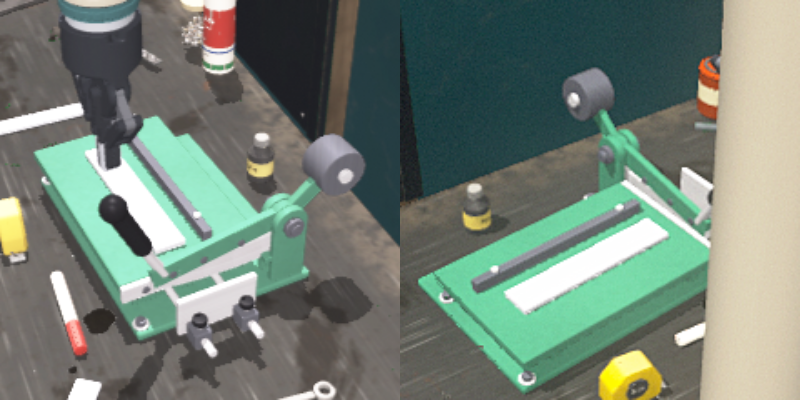

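The side view shows the arm still down, with the fingertip above the knob at crop (110,165) against knob (112,210). I rose too early and slid over it. I'll back off, move 6 mm sideways onto the knob's centre line, go lower, and push before rising.

Emit:
send_rows:
  steps: [-1,-2.2,-0.3,0,0,-1,-2.2,-0.3,0,0,-1,0,0,1.7,0,-1,0,0,1.7,0,-1,0,0,1.7,0,-1,0.9,0,0,0,-1,0.7,0,0,0,-1,0.5,0,0,0,-1,0.3,0,0,0,-1,0.3,0,0,0,-1,0.2,0,0,0,-1,0,0,0,0]

```text
clock: 4.05
position: [0.4401, -0.1486, 0.1645]
ee_rot: [0.0, 0.999, 0.044, -0.0]
contact_force: [-1.3, -0.1, 1.8]
width: -0.0002
gripper_force: 0.6
```

Emit:
send_rows:
  steps: [-1,0.3,0,0,0,-1,0.3,0,-0.1,0,-1,0.3,0,-0.2,0]

```text
clock: 4.35
position: [0.445, -0.1477, 0.1672]
ee_rot: [-0.0, 0.999, 0.044, -0.004]
contact_force: [-5.3, -0.3, 5.5]
width: -0.0002
gripper_force: 3.2
```

Emit:
send_rows:
  steps: [-1,0.3,0,-0.3,0,-1,0.3,0,-0.4,0,-1,0.3,0,-0.4,0]

```text
clock: 4.65
position: [0.4587, -0.1469, 0.1786]
ee_rot: [0.0, 0.999, 0.043, 0.001]
contact_force: [-0.1, -0.7, -0.5]
width: -0.0001
gripper_force: 0.0
```

```bash
python3 - <<'E'
from h import *
s=get_state();print(s["position"],s["contact_force"])
D=get_image("side")
cv2.imwrite("pics/d3.png",cv2.resize(D["color"][180:360,235:475],(720,540))[:,:,::-1])
E
```

```text
[ 0.45865278 -0.14692227  0.17862437] [-0.05369472 -0.71703512 -0.4841717 ]
```

View pics/d3.png

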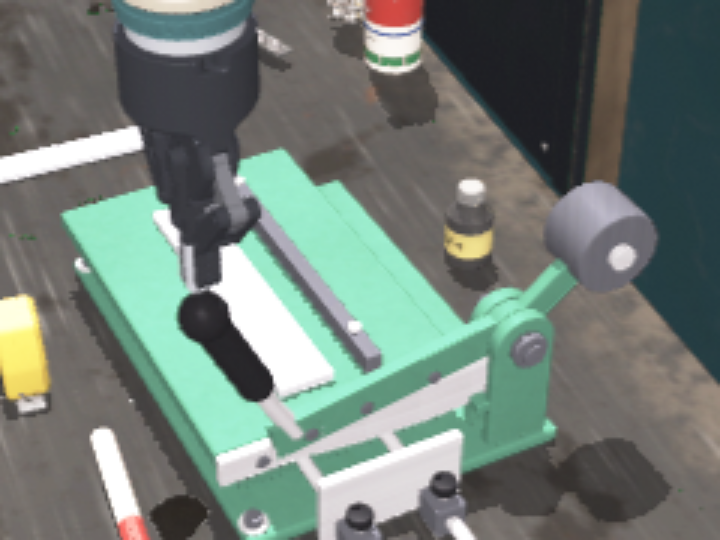

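```bash
python3 - <<'E'
from h import *
from scipy.spatial.transform import Rotation as R
s=get_state();p=s["position"];w,x,y,z=s["ee_rot"];M=R.from_quat([x,y,z,w]).as_matrix()
D=get_image("side");W=get_image("wrist");T=np.eye(4);T[:3,:3]=M;T[:3,3]=p;T=T@W["mount"]
print("tcp,knob0 in side crop",((proj(D,[p,[.4592,-.1466,.191]])-[235,180])*3).round(), "in wrist",proj(W,[p,[.4592,-.1466,.191]],T).round(), s["contact_force"])
cv2.imwrite("pics/w3.png",W["color"][:,:,::-1])
E
```

```text
tcp,knob0 in side crop [[206. 331.]
 [204. 316.]] in wrist [[321. 273.]
 [320. 282.]] [0.70561551 0.20691016 0.40008289]
```

View pics/w3.png

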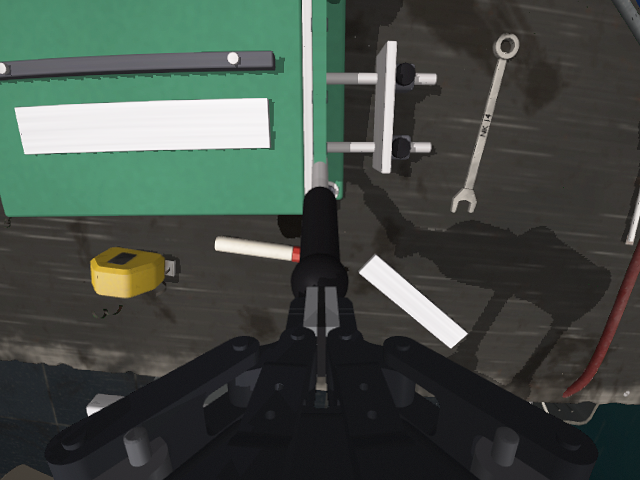

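The wrist and side views show the fingertips ending above the ball, at side-crop row 288 where the projected TCP would be at row 331. The real tips seem to sit higher than the reported TCP. I'll measure that offset.

```bash
python3 - <<'E'
from h import *
import rig
from scipy.spatial.transform import Rotation as R
s=get_state();p=s["position"];w,x,y,z=s["ee_rot"];M=R.from_quat([x,y,z,w]).as_matrix()
print("pinch_z",pinch_z, "mount",np.round(get_image("wrist")["mount"],4).tolist(),"q",s["qpos"].round(3))
D=get_image("side");W=get_image("wrist");T=W["mount"]
for d in(0,-.005,-.01,-.015,-.02,-.025,-.03,-.04):
    print(d,"wrist L,R pads front edge",proj(W,[[.011,-.0145,d],[.011,.0145,d],[0,0,d]],T).round().tolist(),"side crop",((proj(D,[p+M@[0,0.007,d]])-[235,180])*3).round().tolist())
E
```

```text
pinch_z 0.0187 mount [[-0.0004, -0.9541, -0.2995, 0.0766], [1.0, -0.0003, -0.0005, -0.0001], [0.0004, -0.2995, 0.9541, -0.1799], [0.0, 0.0, 0.0, 1.0]] q [-0.455  0.144  1.719  0.     1.278  1.028]
0 wrist L,R pads front edge [[296.0, 255.0], [347.0, 255.0], [321.0, 273.0]] side crop [[209.0, 340.0]]
-0.005 wrist L,R pads front edge [[295.0, 258.0], [347.0, 258.0], [321.0, 276.0]] side crop [[208.0, 333.0]]
-0.01 wrist L,R pads front edge [[295.0, 261.0], [348.0, 261.0], [321.0, 280.0]] side crop [[208.0, 327.0]]
-0.015 wrist L,R pads front edge [[294.0, 265.0], [349.0, 265.0], [321.0, 284.0]] side crop [[207.0, 320.0]]
-0.02 wrist L,R pads front edge [[293.0, 268.0], [350.0, 268.0], [321.0, 288.0]] side crop [[207.0, 314.0]]
-0.025 wrist L,R pads front edge [[292.0, 272.0], [350.0, 272.0], [321.0, 292.0]] side crop [[207.0, 307.0]]
-0.03 wrist L,R pads front edge [[292.0, 276.0], [351.0, 276.0], [321.0, 297.0]] side crop [[206.0, 300.0]]
-0.04 wrist L,R pads front edge [[290.0, 285.0], [353.0, 285.0], [321.0, 306.0]] side crop [[205.0, 287.0]]
```

Both views agree that the physical shut tips are about 38 mm above the reported TCP. That also fits the contact at 45° high on the ball at z 0.165. From here I use tip z = position z + 0.038. I'll back off, go lower and push again.

Emit:
send_rows:
  steps: [-1,-2.5,0,0,0,-1,-2.5,0,0,0,-1,0,0,1.5,0,-1,0,0,1.5,0,-1,0,0,1.4,0,-1,1.0,0,0,0,-1,0.8,0,0,0,-1,0.4,0,0,0,-1,0.3,0,-0.1,0,-1,0.3,0,-0.3,0,-1,0.3,0,-0.4,0]

```text
clock: 6.05
position: [0.435, -0.1493, 0.1422]
ee_rot: [0.001, 0.999, 0.044, -0.004]
contact_force: [-10.5, -4.8, 3.9]
width: -0.0002
gripper_force: 5.5
```

Emit:
send_rows:
  steps: [-1,0.3,0,-0.5,0,-1,0.3,0,-0.5,0,-1,0.3,0,-0.5,0]

```text
clock: 6.35
position: [0.4424, -0.1487, 0.1574]
ee_rot: [0.001, 0.999, 0.044, -0.006]
contact_force: [-13.6, -4.1, 5.6]
width: 0.0002
gripper_force: 6.7
```

Emit:
send_rows:
  steps: [-1,0.35,0,-0.5,0,-1,0.35,0,-0.5,0,-1,0.35,0,-0.5,0,-1,0.35,0,-0.5,0,-1,0.4,0,-0.5,0,-1,0.4,0,-0.5,0]

```text
clock: 6.95
position: [0.4692, -0.1457, 0.1879]
ee_rot: [0.0, 0.999, 0.044, -0.001]
contact_force: [-2.9, -0.7, 1.0]
width: 0.0001
gripper_force: 1.6
```

```bash
python3 - <<'E'
from h import *
D=get_image("side")
cv2.imwrite("pics/d4.png",cv2.resize(D["color"][140:360,235:475],(720,660))[60:,:,::-1])
E
```

```text
(no output)
```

View pics/d4.png

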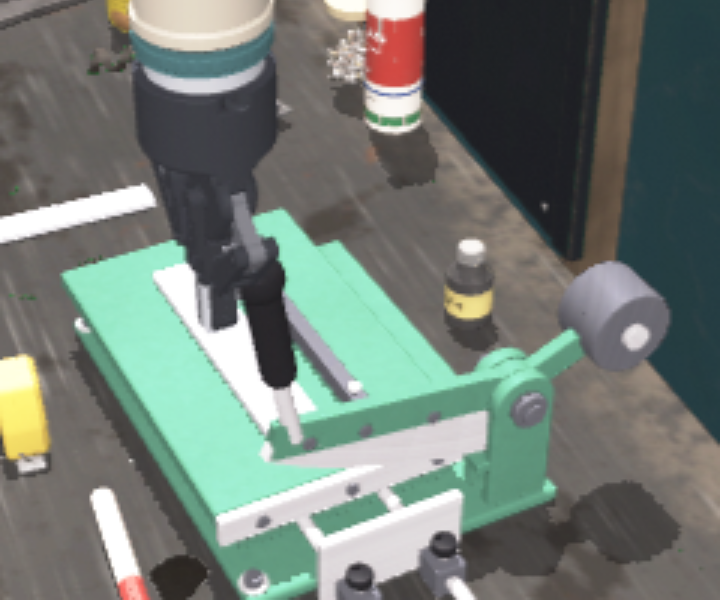

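The side view shows the arm open about 0.3 rad, with the knob at crop (265,278) and the fingertip on its near side at (215,325). The push is working, so I continue along the arc.

Emit:
send_rows:
  steps: [-1,0.45,0,-0.5,0,-1,0.45,0,-0.5,0,-1,0.45,0,-0.5,0,-1,0.45,0,-0.5,0,-1,0.45,0,-0.42,0,-1,0.45,0,-0.42,0,-1,0.45,0,-0.42,0,-1,0.45,0,-0.42,0,-1,0.5,0,-0.35,0,-1,0.5,0,-0.35,0,-1,0.5,0,-0.35,0,-1,0.5,0,-0.35,0]

```text
clock: 8.2
position: [0.5262, -0.141, 0.2384]
ee_rot: [0.0, 0.999, 0.044, 0.0]
contact_force: [-0.9, 0.6, 0.3]
width: -0.0001
gripper_force: 0.3
```

Emit:
send_rows:
  steps: [-1,0.5,0,-0.3,0,-1,0.5,0,-0.3,0,-1,0.5,0,-0.3,0,-1,0.5,0,-0.25,0,-1,0.5,0,-0.25,0,-1,0.5,0,-0.2,0,-1,0.5,0,-0.2,0,-1,0.5,0,-0.2,0,-1,0,0,0,0,-1,0,0,0,0,-1,0,0,0,0,-1,0,0,0,0]

```text
clock: 9.4
position: [0.5653, -0.1375, 0.258]
ee_rot: [0.0, 0.999, 0.043, -0.0]
contact_force: [0.0, 0.3, 0.3]
width: 0.0001
gripper_force: 0.0
```

```bash
python3 - <<'E'
from h import *
D=get_image("side");S=get_image("scene");print(get_state()["qpos"].round(2))
a=np.hstack([cv2.resize(D["color"][120:360,235:475],(400,400)),cv2.resize(S["color"][110:330,225:445],(400,400))])
cv2.imwrite("pics/d5.png",a[:,:,::-1])
E
```

```text
[-0.36  0.26  1.37 -0.    1.51  1.13]
```

View pics/d5.png

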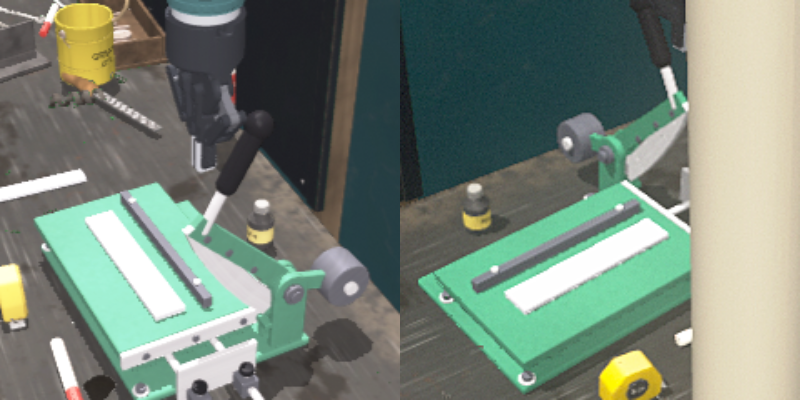

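The side view shows the arm on its back stop: the knob at crop (258,125) has gone ahead of the finger and there is no contact force. Next I move left and roll 90°, so that both finger flanks face the bar's left end.

Emit:
send_rows:
  steps: [-1,-2.0,0,0,0,-1,0,-4.8,0,0,-1,0,-4.8,0,0,-1,0,-4.8,0,0,-1,0,-4.8,0,0,-1,0,-4.8,0,0,-1,0,-4.8,0,0,-1,0,0,0,-8.5,-1,0,0,0,-8.5,-1,0,0,0,-8.5,-1,0,0,0,-8.5,-1,0,0,0,-8.5]

```text
clock: 10.7
position: [0.5204, 0.1477, 0.2581]
ee_rot: [0.0, 0.914, 0.406, -0.0]
contact_force: [-0.6, 0.2, 0.0]
width: 0.0008
gripper_force: 0.0
```

Emit:
send_rows:
  steps: [-1,0,0,0,-8.5,-1,0,0,0,-8.5,-1,0,0,0,-8.5,-1,0,0,0,-8.5,-1,0,0,0,-8.5,-1,0,0,0,-5.0,-1,0,0,4.0,0,-1,0,0,4.0,0,-1,0,0,4.0,0,-1,0,0,0,0,-1,0,0,0,0]

```text
clock: 11.8
position: [0.5207, 0.1476, 0.1385]
ee_rot: [-0.0, 0.676, 0.737, -0.0]
contact_force: [0.1, 0.1, 0.5]
width: -0.0001
gripper_force: 0.0
```

```bash
cat > m.py <<'E'
from h import *
from scipy.spatial.transform import Rotation as R
s=get_state();p=s["position"];w,x,y,z=s["ee_rot"];M=R.from_quat([x,y,z,w]).as_matrix()
print(s["clock"],p.round(4),"toolx ang",np.degrees(np.arctan2(M[1,0],M[0,0])).round(2),s["contact_force"].round(1),s["qpos"].round(2))
for n in("scene","side"):
    im=get_image(n); m=white(im)
    for c in blobs(m,300):
        r=rect(im,c,.068); q=np.array(r[0])
        if abs(q[0]-540)<70 and -230<q[1]<100:
            b=cv2.boxPoints(r); print(n,"white",q.round(1),np.round(r[1],1),round(r[2],2),b.round().tolist())
    # fence: dark grey blob within the bed
    hs=cv2.cvtColor(im["color"],cv2.COLOR_RGB2HSV)
    for c in blobs((hs[...,1]<90)&(hs[...,2]<140),150):
        r=rect(im,c,.076)
        if abs(r[0][0]-575)<30 and abs(r[0][1]-30)<40: print(n,"fence",np.round(r[0],1),np.round(r[1],1),round(r[2],2),cv2.boxPoints(r).round().tolist())
E
python3 m.py
```

```text
11.8 [0.5207 0.1476 0.1385] toolx ang 94.98 [0.1 0.1 0.5] [ 0.15  0.26  1.67 -0.    1.21  0.06]
scene white [530.6  16.1] [ 45.5 224.4] 5.66 [[497.0, 126.0], [519.0, -98.0], [564.0, -93.0], [542.0, 130.0]]
scene fence [567.2  31.6] [ 19.5 251.7] 3.64 [[549.0, 157.0], [565.0, -95.0], [585.0, -93.0], [569.0, 158.0]]
side white [ 597.6 -108.1] [310.4 143.2] 45.55 [[438.0, -169.0], [540.0, -269.0], [757.0, -47.0], [655.0, 53.0]]
side white [531.6  11.6] [ 42.  226.2] 5.26 [[500.0, 122.0], [521.0, -103.0], [563.0, -99.0], [542.0, 126.0]]
```

Emit:
send_rows:
  steps: [-1,0,0,3.5,0,-1,0,0,3.5,0,-1,0,0,2.5,0,-1,0,0,0,0,-1,0,0,0,0]

```text
clock: 12.4
position: [0.5224, 0.1479, 0.0449]
ee_rot: [0.001, 0.676, 0.737, 0.001]
contact_force: [0.2, 0.3, 0.1]
width: -0.0001
gripper_force: 0.0
```

Emit:
send_rows:
  steps: [-1,0,0,0.3,0,-1,0,0,0.3,0,-1,0,0,0,0]

```text
clock: 12.7
position: [0.5211, 0.1477, 0.0379]
ee_rot: [0.0, 0.676, 0.737, 0.001]
contact_force: [-0.6, 1.1, 0.3]
width: -0.0003
gripper_force: 0.0
```

Emit:
send_rows:
  steps: [-1,0,0,0.3,0,-1,0,0,0.3,0,-1,0,0,0,0]

```text
clock: 13.0
position: [0.5201, 0.1475, 0.0306]
ee_rot: [-0.0, 0.676, 0.737, -0.0]
contact_force: [0.1, -0.1, -0.1]
width: -0.0002
gripper_force: 0.0
```

Emit:
send_rows:
  steps: [-1,0,0,0.2,0,-1,0,0,0,0]

```text
clock: 13.2
position: [0.5204, 0.1476, 0.0288]
ee_rot: [-0.0, 0.676, 0.737, -0.0]
contact_force: [0.3, 0.4, 0.3]
width: 0.0001
gripper_force: 0.0
```

Emit:
send_rows:
  steps: [-1,0,0,0.2,0,-1,0,0,0,0]

```text
clock: 13.4
position: [0.5204, 0.1476, 0.0268]
ee_rot: [-0.0, 0.676, 0.737, -0.0]
contact_force: [0.3, -0.4, 0.3]
width: 0.0003
gripper_force: 0.0
```

Emit:
send_rows:
  steps: [-1,0,0,0.15,0,-1,0,0,0,0]

```text
clock: 13.6
position: [0.5204, 0.1476, 0.0254]
ee_rot: [-0.0, 0.676, 0.737, -0.0]
contact_force: [-0.2, 0.3, 0.4]
width: -0.0001
gripper_force: 0.0
```

Emit:
send_rows:
  steps: [-1,0,0,0.15,0,-1,0,0,0,0]

```text
clock: 13.8
position: [0.5204, 0.1476, 0.0239]
ee_rot: [-0.0, 0.676, 0.737, -0.0]
contact_force: [-0.6, -0.3, 0.3]
width: 0.0001
gripper_force: 0.0
```

Emit:
send_rows:
  steps: [-1,0,0,0.15,0,-1,0,0,0,0]

```text
clock: 14.0
position: [0.5204, 0.1476, 0.0224]
ee_rot: [-0.0, 0.676, 0.737, -0.0]
contact_force: [-0.2, -0.5, -0.4]
width: 0.0001
gripper_force: 0.0
```

Emit:
send_rows:
  steps: [-1,0,0,0.15,0,-1,0,0,0,0]

```text
clock: 14.2
position: [0.5207, 0.1476, 0.0221]
ee_rot: [0.0, 0.676, 0.737, 0.0]
contact_force: [-2.0, -0.3, 5.8]
width: -0.0001
gripper_force: 3.4
```

Emit:
send_rows:
  steps: [-1,0,0,0.15,0,-1,0,0,0,0]

```text
clock: 14.4
position: [0.5207, 0.1476, 0.022]
ee_rot: [0.0, 0.676, 0.737, 0.0]
contact_force: [-4.4, -1.3, 16.6]
width: 0.0001
gripper_force: 8.2
```

Touching the bed at position z 0.022 confirms the 38 mm tip offset. I'll raise the tip to about 3 mm above the bed and start pushing the bar along the shear's -y.

Emit:
send_rows:
  steps: [-1,0,0,-0.3,0,-1,0,0,-0.25,0,-1,-0.4,0,0,0,-1,-0.4,0,0,0,-1,-0.4,0,0,0,-1,-0.4,0,0,0,-1,-0.4,0,0,0,-1,-0.4,0,0,0,-1,-0.4,0,0,0,-1,-0.4,0,0,0,-1,0,0,0,0]

```text
clock: 15.5
position: [0.5234, 0.115, 0.0251]
ee_rot: [0.0, 0.676, 0.737, -0.0]
contact_force: [-0.1, -0.3, -0.8]
width: -0.0002
gripper_force: 0.0
```

```bash
python3 m.py
```

```text
15.5 [0.5234 0.115  0.0251] toolx ang 94.97 [-0.1 -0.3 -0.8] [ 0.09  0.37  1.83 -0.    0.94  0.  ]
scene white [530.6  10.5] [ 45.6 197.4] 5.25 [[499.0, 107.0], [517.0, -90.0], [562.0, -86.0], [544.0, 111.0]]
side white [ 597.6 -106.6] [314.2 146. ] 45.9 [[436.0, -169.0], [541.0, -270.0], [759.0, -45.0], [655.0, 57.0]]
side white [530.4  11.1] [ 42.4 265.3] 5.13 [[497.0, 141.0], [521.0, -123.0], [563.0, -119.0], [540.0, 145.0]]
```

The side view shows the bar's stop end has moved about 20 mm, as planned; the arm partly hides the bar in the scene view. I continue.

Emit:
send_rows:
  steps: [-1,-0.5,0,0,0,-1,-0.5,0,0,0,-1,-0.5,0,0,0,-1,-0.5,0,0,0,-1,-0.5,0,0,0,-1,-0.5,0,0,0,-1,-0.5,0,0,0,-1,-0.5,0,0,0,-1,-0.5,0,0,0,-1,-0.5,0,0,0,-1,-0.5,0,0,0,-1,0,0,0,0]

```text
clock: 16.8
position: [0.5282, 0.0598, 0.025]
ee_rot: [0.0, 0.676, 0.737, -0.0]
contact_force: [-0.3, -0.1, 0.0]
width: 0.0003
gripper_force: 0.0
```

```bash
python3 m.py; python3 - <<'E'
from h import *
# side-view profile along the bar axis: gap between bar end and the stop plate's top
D=get_image("side")
th=np.radians(5.2);ys=np.array([-np.sin(th),np.cos(th)]);xs=np.array([np.cos(th),np.sin(th)])
o=np.array([.561,-.0815])
for x in(-.035,-.0215,-.008):
    Y=np.arange(-.04,-.13,-.003);P=np.array([[*(o+x*xs+y*ys),.068] for y in Y])
    q=proj(D,P).round().astype(int);print(x,[(int(y*1000),*D["color"][b,a].tolist()) for y,(a,b) in zip(Y,q)])
E
```

```text
16.8 [0.5282 0.0598 0.025 ] toolx ang 94.97 [-0.3 -0.1  0. ] [-0.02  0.36  1.84 -0.    0.94 -0.1 ]
scene white [532.8 -21.6] [ 45.6 152. ] 4.85 [[504.0, 52.0], [516.0, -99.0], [562.0, -95.0], [549.0, 56.0]]
side white [575.3 -84.4] [319.3 191.5] 76.43 [[445.0, -217.0], [631.0, -262.0], [706.0, 48.0], [520.0, 93.0]]
-0.035 [(-40, 238, 235, 238), (-43, 238, 235, 238), (-46, 238, 235, 238), (-49, 255, 255, 255), (-52, 245, 242, 245), (-55, 255, 255, 255), (-58, 255, 255, 255), (-61, 255, 255, 255), (-64, 255, 255, 255), (-67, 255, 255, 255), (-70, 246, 244, 246), (-73, 239, 235, 238), (-76, 245, 243, 245), (-79, 255, 255, 255), (-82, 246, 243, 246), (-85, 255, 255, 255), (-88, 245, 243, 245), (-91, 231, 228, 232), (-94, 147, 168, 159), (-97, 250, 251, 251), (-100, 255, 255, 255), (-103, 231, 227, 228), (-106, 221, 216, 218), (-109, 218, 212, 215), (-112, 221, 215, 217), (-115, 223, 218, 220), (-118, 223, 218, 220), (-121, 223, 219, 220), (-124, 223, 217, 220), (-127, 223, 218, 220)]
-0.0215 [(-40, 255, 255, 255), (-43, 255, 255, 255), (-46, 255, 255, 255), (-49, 255, 255, 255), (-52, 25
[... 551 characters left out ...]
(-127, 223, 218, 220)]
-0.008 [(-40, 255, 255, 255), (-43, 255, 255, 255), (-46, 255, 255, 255), (-49, 255, 255, 255), (-52, 255, 255, 255), (-55, 255, 255, 255), (-58, 255, 255, 255), (-61, 255, 255, 255), (-64, 255, 255, 255), (-67, 255, 255, 255), (-70, 255, 255, 255), (-73, 255, 255, 255), (-76, 255, 255, 255), (-79, 255, 255, 255), (-82, 255, 255, 255), (-85, 255, 255, 255), (-88, 241, 238, 241), (-91, 230, 227, 230), (-94, 129, 170, 150), (-97, 255, 255, 255), (-100, 255, 255, 255), (-103, 247, 243, 245), (-106, 225, 220, 221), (-109, 220, 215, 218), (-112, 221, 216, 218), (-115, 223, 219, 221), (-118, 224, 219, 221), (-121, 225, 220, 222), (-124, 224, 219, 221), (-127, 222, 218, 220)]
```

The bar end is at shear y of about -89 mm, square across its width, and the stop face is at about -111 mm. About 22 mm remain.

Emit:
send_rows:
  steps: [-1,-0.4,0,0,0,-1,-0.4,0,0,0,-1,-0.4,0,0,0,-1,-0.3,0,0,0,-1,-0.15,0,0,0,-1,-0.15,0,0,0,-1,0,0,0,0]

```text
clock: 17.65
position: [0.5297, 0.0426, 0.0251]
ee_rot: [0.0, 0.676, 0.737, -0.0]
contact_force: [-0.0, -0.4, -0.6]
width: -0.0
gripper_force: 0.0
```

Emit:
send_rows:
  steps: [-1,-0.15,0,0,0,-1,0,0,0,0]

```text
clock: 17.85
position: [0.5299, 0.0414, 0.0251]
ee_rot: [0.0, 0.676, 0.737, -0.0]
contact_force: [-0.2, 0.9, -0.4]
width: 0.0004
gripper_force: 0.3
```

Emit:
send_rows:
  steps: [-1,-0.15,0,0,0,-1,0,0,0,0]

```text
clock: 18.05
position: [0.5299, 0.041, 0.0251]
ee_rot: [-0.001, 0.676, 0.737, 0.001]
contact_force: [-0.5, 4.8, 1.6]
width: 0.0002
gripper_force: 2.5
```

Emit:
send_rows:
  steps: [-1,-0.15,0,0,0,-1,0,0,0,0,-1,0,0,0,0]

```text
clock: 18.35
position: [0.5298, 0.0409, 0.0252]
ee_rot: [-0.001, 0.676, 0.737, 0.001]
contact_force: [-0.2, 9.0, 1.9]
width: 0.0001
gripper_force: 4.5
```

```bash
cat > e.py <<'E'
from h import *
D=get_image("side");th=np.radians(5.0);ys=np.array([-np.sin(th),np.cos(th)]);xs=np.array([np.cos(th),np.sin(th)]);o=np.array([.561,-.0815])
for x in(-.036,-.0215,-.006):
    Y=np.arange(-.07,-.112,-.002);q=proj(D,[[*(o+x*xs+y*ys),.068] for y in Y]).round().astype(int)
    print(x,[(int(round(y*1000)),int(D["color"][b,a].min())) for y,(a,b) in zip(Y,q)])
# long edges of the bar: transitions across x at several y
for im,n in((D,"side"),(get_image("scene"),"scene")):
  for y in(-.02,0,.02,.04,.06,.08,.1):
    X=np.arange(-.06,.02,.0005);q=proj(im,[[*(o+x*xs+y*ys),.068] for x in X])
    v=cv2.remap(im["color"],q[:,0].astype(np.float32).reshape(1,-1),q[:,1].astype(np.float32).reshape(1,-1),1)[0].min(1)>170
    i=np.flatnonzero(v);print(n,int(y*1000),(X[i[[0,-1]]]*1000).round(1) if len(i) else None)
E
python3 e.py
```

```text
-0.036 [(-70, 236), (-72, 236), (-74, 243), (-76, 236), (-78, 255), (-80, 243), (-82, 255), (-84, 255), (-86, 255), (-88, 255), (-90, 255), (-92, 245), (-94, 250), (-96, 250), (-98, 227), (-100, 255), (-102, 255), (-104, 243), (-106, 215), (-108, 215), (-110, 212)]
-0.0215 [(-70, 255), (-72, 255), (-74, 255), (-76, 255), (-78, 255), (-80, 255), (-82, 255), (-84, 255), (-86, 255), (-88, 255), (-90, 255), (-92, 255), (-94, 255), (-96, 255), (-98, 255), (-100, 255), (-102, 255), (-104, 225), (-106, 219), (-108, 214), (-110, 213)]
-0.006 [(-70, 255), (-72, 255), (-74, 255), (-76, 255), (-78, 255), (-80, 255), (-82, 255), (-84, 255), (-86, 255), (-88, 255), (-90, 255), (-92, 255), (-94, 255), (-96, 255), (-98, 255), (-100, 255), (-102, 233), (-104, 222), (-106, 218), (-108, 218), (-110, 213)]
side -20 [-45.  -1.]
side 0 [-44.5  -1. ]
side 20 [-44.5  -1. ]
side 40 [-44.5  -0.5]
side 60 [-44.5  -2.5]
side 80 [-44.5  -2.5]
side 100 [-44.   -2.5]
scene -20 [-60.  -1.]
scene 0 [-60.    0.5]
scene 20 [-46.    0.5]
scene 40 [-45.    0.5]
scene 60 [-45.5  17. ]
scene 80 [-45.5 -11.5]
scene 100 [-45. -11.]
```

The bar is firm against the stop: 9 N with no further travel, and its edges are parallel to the shear within about 0.5°. I back straight off and lift.

Emit:
send_rows:
  steps: [-1,0.2,0,0,0,-1,0.4,0,0,0,-1,1,0,0,0,-1,2,0,0,0,-1,2,0,0,0,-1,0,0,-4,0,-1,0,0,-4,0,-1,0,0,-4,0,-1,0,0,-4,0,-1,0,0,0,0,-1,0,0,0,0]

```text
clock: 19.55
position: [0.5256, 0.0944, 0.186]
ee_rot: [0.001, 0.676, 0.737, 0.001]
contact_force: [-0.2, 0.6, -0.3]
width: 0.0003
gripper_force: 0.0
```

```bash
python3 e.py; python3 - <<'E'
from h import *
D,S=get_image("side"),get_image("scene");print(get_state()["contact_force"])
# left end of the bar and arm knob (expected at full opening 1.13 rad)
th=np.radians(5.0);xs=np.array([np.cos(th),np.sin(th)]);ys=np.array([-xs[1],xs[0]]);o=np.array([.561,-.0815])
for n,im in(("side",D),("scene",S)):
    for x in(-.036,-.0215,-.008):
        Y=np.arange(.08,.14,.0005);q=proj(im,[[*(o+x*xs+y*ys),.068] for y in Y]).astype(np.float32)
        v=cv2.remap(im["color"],q[:,:1].T.copy(),q[:,1:].T.copy(),1)[0].min(1)>170;i=np.flatnonzero(v);print(n,x,"left end y",Y[i[-1]] if len(i) else None)
k=[*(o+.104*xs-.056*ys),.332]
for n,im in(("side",D),("scene",S)):
    u,v=proj(im,[k])[0].round().astype(int);print(n,u,v,im["color"][v-3:v+4,u-3:u+4].reshape(-1,3).mean(0))
E
```

```text
-0.036 [(-70, 255), (-72, 255), (-74, 255), (-76, 255), (-78, 255), (-80, 255), (-82, 255), (-84, 255), (-86, 255), (-88, 255), (-90, 255), (-92, 255), (-94, 255), (-96, 255), (-98, 255), (-100, 255), (-102, 255), (-104, 235), (-106, 201), (-108, 201), (-110, 198)]
-0.0215 [(-70, 255), (-72, 255), (-74, 255), (-76, 255), (-78, 255), (-80, 255), (-82, 255), (-84, 255), (-86, 255), (-88, 255), (-90, 255), (-92, 255), (-94, 255), (-96, 255), (-98, 255), (-100, 255), (-102, 255), (-104, 213), (-106, 206), (-108, 200), (-110, 199)]
-0.006 [(-70, 255), (-72, 255), (-74, 255), (-76, 255), (-78, 255), (-80, 255), (-82, 255), (-84, 255), (-86, 255), (-88, 255), (-90, 255), (-92, 255), (-94, 255), (-96, 255), (-98, 255), (-100, 255), (-102, 223), (-104, 209), (-106, 203), (-108, 203), (-110, 199)]
side -20 [-44.5  -1.5]
side 0 [-44.   -1.5]
side 20 [-44.   -1.5]
side 40 [-44.  -2.]
side 60 [-44.5  -3. ]
side 80 [-44.  -2.]
side 100 [-43.5  -1. ]
scene -20 [-45.5   0. ]
scene 0 [-45.5   0.5]
scene 20 [-46.   1.]
scene 40 [-45.5   0.5]
scene 60 [-46.    0.5]
scene 80 [-46.   -0.5]
scene 100 [-45.   -0.5]
[-0.50424227 -0.79926737 -0.52353416]
side -0.036 left end y 0.11650000000000003
side -0.0215 left end y 0.11700000000000003
side -0.008 left end y 0.11450000000000003
scene -0.036 left end y 0.12000000000000004
scene -0.0215 left end y 0.12000000000000004
scene -0.008 left end y 0.12000000000000004
side 410 187 [48.87755102 46.69387755 50.59183673]
scene 349 103 [62.73469388 61.53061224 62.16326531]
```

```bash
python3 - <<'E'
from h import *
D,S=get_image("side"),get_image("scene")
for n,im,(u0,v0,u1,v1) in(("side",D,(340,150,470,330)),("scene",S,(310,60,400,190))):
    h=cv2.cvtColor(im["color"],cv2.COLOR_RGB2HSV);m=((im["color"].max(2)<60)&(np.ptp(im["color"].astype(int),axis=2)<14)).astype(np.uint8)
    z=np.zeros_like(m);z[v0:v1,u0:u1]=m[v0:v1,u0:u1];z=cv2.morphologyEx(z,cv2.MORPH_OPEN,np.ones((3,3)))
    for c in blobs(z,60): print(n,cv2.boundingRect(c),cv2.contourArea(c),[np.round(t,1) for t in cv2.minAreaRect(c)])
th=np.radians(5.0);xs=np.array([np.cos(th),np.sin(th)]);ys=np.array([-xs[1],xs[0]]);o=np.array([.561,-.0815])
for a in(.7,.8,.9,1.0,1.13):
    g=np.arctan2(.096,-.217)-a;P=[*(o+(.110+.237*np.cos(g))*xs-.056*ys),.095+.237*np.sin(g)];print(a,proj(D,[P]).round(),proj(S,[P]).round())
E
```

```text
side (377, 150, 62, 97) 4284.5 [array([407.5, 198. ]), array([96., 61.]), np.float64(90.0)]
scene (343, 102, 13, 16) 65.0 [array([347.9, 108.2]), array([11.2, 16.1]), np.float64(17.1)]
0.7 [[360. 213.]] [[379. 130.]]
0.8 [[372. 206.]] [[373. 122.]]
0.9 [[383. 199.]] [[366. 115.]]
1.0 [[395. 193.]] [[358. 109.]]
1.13 [[411. 187.]] [[349. 103.]]
```

The knob is now at scene (348,108), which matches full opening, so the arm is resting on its back stop. The bar is at the stop and the robot touches nothing.

```bash
python3 -c "from rig import *;print(sign_off())"
```

```text
the job is handed in; nothing more can be done
None
```

The job is handed in: the blade arm is up on its back stop and the flat bar sits square against the length stop (edges within about 0.5°), at 19.6 s of the 51 s allowed and with the robot clear of everything.

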